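# Put the test arbor back in its case and close the lid

### The arm

A 6-joint arm with a two-finger parallel gripper is mounted at the origin on the work surface. World frame = base frame: x ahead of the robot, y to its left, z up, the work surface at z = 0. Lengths are in m, angles in rad, forces in N, time in s.
With the tool pointing down it reaches from about 0.325 to 0.9 m from the base axis. Payload 6.1 kg.
Tool frame: the origin (TCP) lies on the mounting face of the last link; the fingertips stand 182 mm ahead of it and the grasp point (between the pads) lies bot.pinch_z ahead of it (bot.pinch_z is the distance from the TCP to the grasp point, in m); z points along the fingers, y is the line along which they close (so a half turn about z gives the same grasp; the last joint's range is limited). The gripper opens to 87 mm and grips with 3 to 60 N. Pads are 19 mm wide; open, the fingers measure 117 mm over their backs; the gripper's body (75 mm by 190 mm) begins 51 mm behind the grasp point.
Start: joints at [1.042, 0.22, 1.526, -0, 1.395, -0.126], TCP at [0.245, 0.575, 0.405] pointing down, gripper open.
Joint ranges: [-2.98, 2.98], [-0.91, 2.08], [0.09, 2.57], [-1.24, 4.39], [0.2, 2.65], [-2.68, 2.68]. Speed limits (rad/s): [2.57, 2.57, 3.01, 3.14, 3.14, 3.14].

### API

Orientations are given as a rotation vector (axis times angle).
In Python, from station import bot gives the robot as it stands. The module is installed in compiled form; this text tells all that it offers.
- The arm moves only by the tool apply_moves, never from a script. Its argument "steps" is text: rows parted by semicolons, each of 5 numbers parted by spaces: the shift along the tool's x, y, z in cm, then the turn about the tool's z in rad, then the finger opening in cm, from 0 to 8.7. A call has 1 to 20 rows; each row is the pose to reach, as a shift and turn from the pose commanded when the call began, along the tool's axes at that moment; what a row does not reach only later rows make up. A row lasts 1/8 s, in which the tool goes at most 62.5 mm and 10.7 degrees, less where a joint would pass 70% of its speed; a pose out of reach is approached as far as the arm can. A call with a gripper value outside its range is refused whole. The fingers move at their own pace and stop on an object; the grip force is fixed at half the most. Time passes only in rows, so rows that repeat a pose let the fingers close. It gives the time, the measured TCP pose, the force, the opening and the grip force at its end, in the units of the state.
- bot.sense(): the state, without advancing time (a new reading comes with each control period).
- bot.read_camera(name): name is "scene" or "side" or "wrist"; returns a dict with "img" (420x560x3 uint8, red, green, blue), "depth" (420x560 float32, m along the optical axis (not along the pixel's ray), 0 where there is no reading), "camera_matrix" (3x3 intrinsics, pixels), "R" (3x3) and "t" (3): a world point X has camera coordinates R X + t; the wrist camera has in their place "hand_eye" (4x4, takes a point from camera to tool coordinates, whose origin is the TCP and whose axes are the flange's). Camera axes: x right, y down, z forward; pixel columns grow to the right and rows downward; lengths in m; the calibration is good to about 2 mm. The wrist camera is an equidistant fisheye: a pixel r from the principal point sees the ray r / f radians off the axis. A picture is of the moment at which its call begins: read the wrist's pose just before it.
- bot.job_done(): hands the job in; it is judged then, once.
Trained networks look in a picture, given as the dict that the camera call returned (one of the last four; its "shot" number tells which), for a name from the list of things; names that differ only in an ending like _2 or _b are one class to them, and where a whole thing is asked for, a point or a joint stands for the part that bears it (a point fixed in the world has none). Each returns a list of dicts, best first, with "p" (0 to 1); they miss things now and then, are a little off and sometimes report something else, mostly with a low value. They report only what shows in the picture. A call takes as long as a camera call.
- bot.cut_out(picture, query): "region" (420x560 bool, what is visible of it) and "extent" ([centre column, centre row, width, height] in pixels, round what is visible of it).
- bot.mark_of(picture, query): "point" ([row, column] in pixels: a listed point, or the origin of a listed thing).
The state is a dict: "time": time; "q": joint angles; "joint_vel": joint speeds; "effort": joint torques, N m; "tcp_pos": TCP position; "ee_rot": TCP orientation; "contact_force": force on the tool from outside, world axes, zero at the start; "moment": the same for the moment, N m; "opening": opening from 0.0 (shut) to 1.0 (fully open); "finger_force": force on a finger pad.
Only numpy, scipy, OpenCV 4.12 (cv2) and the standard library are available. Lean on these libraries where they do the work, as an engineer would, in place of code of your own. Each camera call takes 0.05 s, during which the arm holds its last target. There are 200 camera calls.

### The job

The spindle test arbor on the V-blocks has been checked: put it back in its open case, bar down in both V-saddles and its flange and shank in the long end bay, then lower the hinged lid over it until it is fully closed. Set the arbor down rather than dropping it, do not let the lid slam, and leave the tool holders, loupe and wrench where they are.

Things in the scene. Friction and masses are not known exactly. Their poses are not given: they have to be found in the camera images.
- arbor: loose ground-steel test arbor, 202 mm long, 0.8 kg, lying level in two V-blocks. Origin on its axis, 5 mm from its balance point; x along the axis: shank 31 dia x = -98 to -70, flange 46 dia -70 to -56, plain bar 24 dia -56 to its free end at +104. It may roll about x. Between the supports the bar is clear for fingers from x = -30 to +55, on the V-blocks and in the case alike
- arbor_tip (a point): centre of the free end of the arbor's bar, at +104 mm along the arbor's x
- stand: fixed black granite plate 210 x 130 x 30 mm (x, y, z) with two steel V-blocks, each 16 along x, 54 across, tops 70 above the table, centred at x = -42 and +68. Origin under the plate's centre, x along its length. The arbor rests there along x, its axis 69 above the table
- case: fixed dark-grey clamshell case, 230 (x) x 152 (y) mm, base walls 48 high, 5 thick, floor 5 thick; hinge along its +y side, latches at -y. Origin under its centre, z up. Inside, two white V-saddles (12 along x, 54 across, tops 37 above the table) at x = -46 and +66 leave a 58 mm end bay at -x for flange and shank, and a 38 mm one at +x. Inner width 142
- seat (a point): in the case, at case x = -2, y = 0, z = 36: where the arbor's origin belongs when it lies in the saddles, arbor x along case x (end play 6 mm towards +x until the flange meets the saddle, 10 mm towards -x until the shank meets the wall). Same axes as the case
- hinge (a point): middle of the lid's hinge line, at y = +76, z = 48 mm of the case; the line runs along the case's x
- lid (a joint): lid angle, rad: 0 closed, 1.57 upright, stop 2.65; starts open at 2.3 to 2.6, leaning back past the hinge. A stiff friction hinge (0.4 N m; lid 0.3 kg) holds it where it is left: push all the way, 3 to 8 N near its edge. No handle: a flat shell 230 x 152 x 24 mm, hollow side down when closed, its top then at 72. Two pads inside just clear a seated bar: it will not close on a badly laid one
- lid_edge (a point): middle of the outer edge of the lid's free (front) side: 152 mm from the hinge line along the lid and 24 out on the lid's outer side; closed, it lies at y = -76, z = 72 of the case. Its axes turn with the lid: z is the outward normal of the outer face, -y points from hinge to edge
- holder0: loose bystander: steel tool holder standing upright, 70 mm high, 51 across its flange; origin under its centre
- holder1: loose bystander: steel tool holder standing upright, 70 mm high, 51 across its flange; origin under its centre
- holder2: loose bystander: steel tool holder standing upright, 70 mm high, 51 across its flange; origin under its centre
- loupe: loose bystander: folding steel loupe lying flat, about 77 x 38 x 12 mm; origin under its middle
- wrench: loose bystander: open-end wrench lying flat, 160 mm long; origin under its middle

How it is judged:
On the way, in this order (a step that is already met when the one before it is completed fails the run):
1. the arbor lies in both saddles of the case, flange in the long end bay, let go (x of arbor in the frame of seat between -0.012 and 0.012 m and y of arbor in the frame of seat between -0.004 and 0.004 m and z of arbor in the frame of seat between -0.004 and 0.004 m and angle between the x axis of arbor and the x axis of case, either way round below 0.05 rad and x of arbor_tip in the frame of seat above 0.05 m and contact force between the fingers and arbor below 0.1 N), for 0.2 s.
2. the lid is fully closed over it (value of joint lid below 0.035 rad), for 0.2 s.
At the end, for the whole second after the job is handed in: The lid is fully closed (within 0.035 rad, about 5 mm at its front edge) and stays so; the arbor lies at rest in both saddles, axis within 4 mm sideways and in height of the seat and within 0.05 rad of the case's length, within 12 mm along it, free end towards the case's +x (value of joint lid below 0.035 rad and x of arbor in the frame of seat between -0.012 and 0.012 m and y of arbor in the frame of seat between -0.004 and 0.004 m and z of arbor in the frame of seat between -0.004 and 0.004 m and angle between the x axis of arbor and the x axis of case, either way round below 0.05 rad and x of arbor_tip in the frame of seat above 0.05 m and linear speed of arbor below 0.02 m/s); the robot touches nothing.
It fails at once if the lid slams (swings shut faster than 2.5 rad/s) (velocity of joint lid below -2.5 rad/s).
It fails at once if the arbor is dropped (falls free faster than 0.6 m/s, a drop of about 20 mm) (linear speed of arbor above 0.6 m/s and contact force between the fingers and arbor below 0.1 N).
It fails at once if a tool holder is shifted by more than 20 mm (distance of any of holder0, holder1, holder2 from where it was at the start of the episode above 0.02 m).
It fails at once if the loupe is shifted by more than 20 mm (distance of loupe from where it was at the start of the episode above 0.02 m).
It fails at once if the wrench is shifted by more than 20 mm (distance of wrench from where it was at the start of the episode above 0.02 m).
It also fails if it takes over 64 s, if anything falls off the work surface, if the arm or the gripper's body presses on something with over 40 N, if the wrist force passes 120 N, or if a joint passes its speed limit or range.

## Working session

There is one attempt and no reset: what is moved stays moved. The work goes in short steps, Python scripts to look and compute and a tool call to move; the robot and the scene stay as the last step left them, time stands still between calls to the robot, and variables do not carry over. Pictures are saved under pics/ and viewed, at most 10 in all, crops included, and the job is handed in when it is done.

Besides the shell and the picture viewer there is one more tool, called after ">>>" as name(argument=value, ...), one argument or row to a line, values as JSON. apply_moves: Moves the arm, as the interface text tells. Its arguments: {"type":"object","properties":{"steps":{"type":"string"}},"required":["steps"]}

```bash
mkdir -p pics; cat > h.py <<'E'
import numpy as np, cv2
from station import bot
from scipy.spatial.transform import Rotation as Ro
def cloud(p):
    d=p["depth"];K=p["camera_matrix"];v,u=np.mgrid[:420,:560]
    c=np.stack([(u-K[0,2])/K[0,0]*d,(v-K[1,2])/K[1,1]*d,d],-1)
    return (c-p["t"])@p["R"]
def save(p,n): cv2.imwrite("pics/"+n,p["img"][:,:,::-1])
E
cat > a.py <<'E'
from h import *
np.set_printoptions(precision=4,suppress=True)
print(bot.pinch_z,bot.sense())
ims=[]
for c in("scene","side"):
    p=bot.read_camera(c);ims.append(p["img"]);X=cloud(p)
    print(c,"cam at",-p["R"].T@p["t"])
    for n in("arbor","stand","case","lid","holder0","loupe","wrench"):
        for r in bot.cut_out(p,n)[:3 if n=="holder0" else 1]:
            m=r["region"]&(p["depth"]>0);Y=X[m]
            print(n,round(r["p"],2),np.round(r["extent"]),"med",np.median(Y,0),"lo",np.percentile(Y,2,axis=0),"hi",np.percentile(Y,98,axis=0))
    for n in("arbor","arbor_tip","stand","case","seat","hinge","lid_edge"):
        for r in bot.mark_of(p,n)[:1]:
            a,b=np.round(r["point"]).astype(int);print("mark",n,round(r["p"],2),a,b,X[min(a,419),min(b,559)])
cv2.imwrite("pics/a.png",cv2.resize(np.hstack(ims),(800,300))[:,:,::-1])
save({"img":ims[0]},"scene.png")
E
python3 a.py
```

```text
0.1635 {'time': 0.0, 'q': array([ 1.0419,  0.2213,  1.5276, -0.    ,  1.3947, -0.1261]), 'joint_vel': array([-0.0006,  0.0007, -0.0015, -0.0005,  0.0013, -0.0005]), 'effort': array([ -0.0009, -49.4601, -38.7378,   0.0699,   0.0571,  -0.0001]), 'tcp_pos': array([0.2449, 0.5748, 0.4036]), 'ee_rot': array([-0.6283, -3.0775,  0.0029]), 'contact_force': array([-0.8372, -0.8863,  0.0769]), 'moment': array([-0.0075,  0.0261, -0.0488]), 'finger_force': 0.0, 'opening': 1.0014148162858456}
scene cam at [1.2559 1.0759 0.9007]
arbor 0.71 [250. 162.  55.  16.] med [ 0.527  -0.2746  0.0758] lo [ 0.4403 -0.3117  0.0546] hi [ 0.6281 -0.2405  0.0901]
stand 0.58 [254. 177.  62.  30.] med [ 0.5413 -0.247   0.03  ] lo [ 0.4383 -0.3377  0.0043] hi [ 0.6383 -0.1944  0.0641]
case 0.6 [328. 223. 130.  58.] med [0.5128 0.09   0.0335] lo [0.3895 0.0002 0.0022] hi [0.6286 0.2879 0.1444]
lid 0.78 [345. 228.  88.  42.] med [0.534  0.2731 0.1312] lo [0.3912 0.1588 0.0426] hi [0.6186 0.291  0.1463]
holder0 0.83 [228. 226.  16.  25.] med [ 0.7586 -0.0057  0.0479] lo [ 0.7325 -0.0348  0.0066] hi [0.7764 0.0073 0.073
[... 1273 characters left out ...]
holder0 0.71 [311. 203.  13.  18.] med [0.7478 0.1018 0.0454] lo [0.7308 0.088  0.0072] hi [0.774  0.1292 0.0723]
holder0 0.64 [324. 217.  15.  20.] med [ 0.7433 -0.0317  0.0438] lo [ 0.7266 -0.0441  0.0028] hi [ 0.7713 -0.0035  0.0712]
loupe 0.81 [334. 324.  25.  12.] med [ 0.5774 -0.4747  0.0086] lo [ 0.5387 -0.4926 -0.0016] hi [ 0.6099 -0.4508  0.0137]
mark arbor 0.76 265 296 [ 0.5391 -0.2889  0.0798]
mark arbor_tip 0.86 268 327 [ 0.6235 -0.32    0.0703]
mark stand 0.61 288 289 [ 0.5073 -0.3194  0.0274]
mark case 0.66 223 250 [0.5106 0.0752 0.0095]
mark seat 0.87 216 249 [0.522  0.1255 0.0071]
mark hinge 0.77 204 244 [0.5124 0.1542 0.0437]
mark lid_edge 0.97 169 228 [0.488  0.275  0.1329]
```

View pics/a.png

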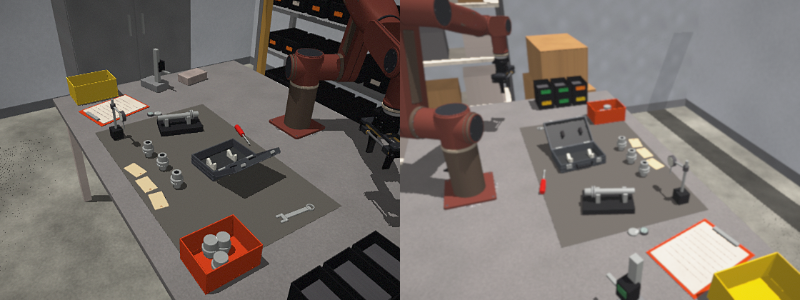

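```bash
cat >> h.py <<'E'
def togo(X,yaw=None,s=None):
    """shift (cm, tool axes) and turn so that the grasp point comes to X, with tool y at world angle yaw"""
    s=s or bot.sense();R=Ro.from_rotvec(s["ee_rot"]).as_matrix()
    g=s["tcp_pos"]+R[:,2]*bot.pinch_z
    d=R.T@(np.array(X)-g)*100
    t=None
    if yaw is not None:
        cur=np.arctan2(R[1,1],R[0,1]); t=-((yaw-cur+np.pi/2)%np.pi-np.pi/2)
    return np.round(d,2),t
E
cat > b.py <<'E'
from h import *
np.set_printoptions(precision=4,suppress=True)
for c in("scene","side"):
    p=bot.read_camera(c);X=cloud(p)
    Y=X[bot.cut_out(p,"arbor")[0]["region"]&(p["depth"]>0)]
    Y=Y[(Y[:,2]>.06)&(Y[:,2]<.1)]
    l=cv2.fitLine(Y[:,:2].astype(np.float32),cv2.DIST_HUBER,0,.01,.01).ravel()
    print(c,"arbor yaw",np.arctan(l[1]/l[0]),"at",l[2:],Y[:,0].min(),Y[:,0].max())
    t=(Y[:,:2]-l[2:])@l[:2]
    for a in np.arange(-.12,.12,.02):
        m=abs(t-a)<.01
        if m.sum()>3: print(round(a,2),m.sum(),Y[m].mean(0),"ztop",Y[m][:,2].max())
    L=X[bot.cut_out(p,"lid")[0]["region"]&(p["depth"]>0)]
    L=L[(L[:,2]>.05)&(L[:,1]>.15)]
    A=np.c_[L[:,:2],np.ones(len(L))];w=np.linalg.lstsq(A,L[:,2],rcond=None)[0];print("lid plane",w)
    C=X[bot.cut_out(p,"case")[0]["region"]&(p["depth"]>0)]
    C=C[(C[:,1]<.03)&(C[:,2]>.02)]
    l=cv2.fitLine(C[:,:2].astype(np.float32),cv2.DIST_HUBER,0,.01,.01).ravel();print("front wall yaw",np.arctan(l[1]/l[0]),l,len(C))
print(togo([.53,-.285,.25]))
E
python3 b.py
```

```text
scene arbor yaw -0.3187316 at [ 0.5345 -0.2739] 0.43833564366288474 0.6318518720224021
-0.1 18 [ 0.4431 -0.247   0.0762] ztop 0.08482646318304765
-0.08 42 [ 0.4574 -0.248   0.0762] ztop 0.08817094594719124
-0.06 63 [ 0.477  -0.2524  0.0797] ztop 0.09487762581007984
-0.04 34 [ 0.4961 -0.264   0.0759] ztop 0.08513858456909738
-0.02 38 [ 0.5151 -0.2704  0.0747] ztop 0.08322018784924663
0.0 37 [ 0.5347 -0.2752  0.0744] ztop 0.08377645201220377
0.02 36 [ 0.5519 -0.282   0.0738] ztop 0.08283475363254575
0.04 38 [ 0.5718 -0.2866  0.0743] ztop 0.08330059960728761
0.06 23 [ 0.5906 -0.2929  0.0763] ztop 0.08265638746378963
0.08 34 [ 0.6106 -0.298   0.0743] ztop 0.08178015367885812
0.1 21 [ 0.6258 -0.3028  0.0741] ztop 0.08239262919414653
lid plane [-0.0659  0.7409 -0.0368]Traceback (most recent call last):
  File "b.py", line 16, in <module>
    C=X[bot.cut_out(p,"case")[0]["region"]&(p["depth"]>0)]
        ~~~~~~~~~~~~~~~~~~~~~^^^
IndexError: list index out of range
```

View pics/scene.png

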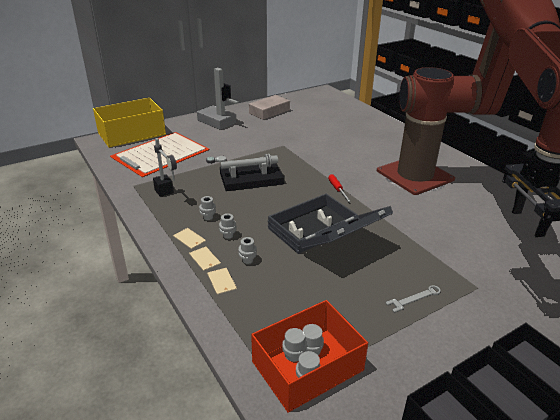

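```bash
python3 -c "
from h import *
print(togo([.505,.05,.24],np.pi/2+.09))"
```

```text
(array([-44.5 , -38.11,   0.13]), np.float64(-0.49273407299740013))
```

>>> apply_moves(
  steps="-44.5 -38.1 0 -0.49 8.7;-44.5 -38.1 0 -0.49 8.7;-44.5 -38.1 0 -0.49 8.7;-44.5 -38.1 0 -0.49 8.7;-44.5 -38.1 0 -0.49 8.7;-44.5 -38.1 0 -0.49 8.7;-44.5 -38.1 0 -0.49 8.7;-44.5 -38.1 0 -0.49 8.7;-44.5 -38.1 0 -0.49 8.7;-44.5 -38.1 0 -0.49 8.7;-44.5 -38.1 0 -0.49 8.7;-44.5 -38.1 0 -0.49 8.7",
)

```text
time: 3.2
tcp_pos: [0.5048, 0.0505, 0.4047]
ee_rot: [0.137, -3.138, -0.001]
contact_force: [0.3, 0.0, -0.1]
opening: 1.0
finger_force: 0.0
```

```bash
cat >> h.py <<'E'
def wrist():
    s=bot.sense();p=bot.read_camera("wrist");K=p["camera_matrix"];d=p["depth"]
    v,u=np.mgrid[:420,:560];a=(u-K[0,2])/K[0,0];b=(v-K[1,2])/K[1,1];r=np.hypot(a,b)+1e-9
    k=np.tan(np.minimum(r,1.5))/r
    c=np.stack([a*k*d,b*k*d,d,np.ones_like(d)],-1)
    T=np.eye(4);T[:3,:3]=Ro.from_rotvec(s["ee_rot"]).as_matrix();T[:3,3]=s["tcp_pos"]
    X=(c@(T@p["hand_eye"]).T)[...,:3]
    # depth-free projection onto a plane z=h
    M=T@p["hand_eye"]
    def onz(row,col,h):
        a=(col-K[0,2])/K[0,0];b=(row-K[1,2])/K[1,1];r=np.hypot(a,b)+1e-9
        D=M[:3,:3]@np.array([a/r*np.sin(r),b/r*np.sin(r),np.cos(r)]);o=M[:3,3]
        return o+D*(h-o[2])/D[2]
    return p,X,d>0,onz,s
E
cat > c.py <<'E'
from h import *
np.set_printoptions(precision=4,suppress=True)
p,X,ok,onz,s=wrist();save(p,"w1.png");print(s["tcp_pos"],s["ee_rot"],s["q"],p["hand_eye"])
for n,h in(("case",.005),("seat",.036),("hinge",.048),("lid_edge",None)):
    for r in bot.mark_of(p,n)[:1]:
        a,b=r["point"];print(n,round(r["p"],2),r["point"],"depth",X[int(a),int(b)],"onz",h and onz(a,b,h))
# saddles: white pixels
I=p["img"].astype(int);w=(I.min(-1)>150)&ok&(X[...,2]>.012)&(X[...,2]<.05)
n,l,st,ce=cv2.connectedComponentsWithStats(w.astype(np.uint8))
for i in range(1,n):
    if st[i,4]>60:
        Y=X[l==i];print("white",st[i],Y.mean(0),np.percentile(Y,2,axis=0),np.percentile(Y,98,axis=0))
m=ok&(abs(X[...,2]-.048)<.004)&(X[...,0]>.35)&(X[...,0]<.66)&(X[...,1]>-.04)&(X[...,1]<.18)
print("rim",m.sum(),X[m].min(0),X[m].max(0),cv2.minAreaRect(X[m][:,:2].astype(np.float32)))
m=ok&(X[...,2]>.04)&(X[...,2]<.15)&(X[...,0]>.36)&(X[...,0]<.66)&(X[...,1]>.18)&(X[...,1]<.3)
Y=X[m];w=np.linalg.lstsq(np.c_[Y[:,:2],np.ones(len(Y))],Y[:,2],rcond=None)[0];print("lid",w,Y.max(0))
E
python3 c.py
```

```text
[0.5048 0.0505 0.4047] [ 0.1369 -3.1382 -0.0007] [-0.056  -0.0637  1.828   0.0004  1.3777 -1.7141] [[-0.0001 -0.9607 -0.2776  0.0744]
 [ 1.     -0.     -0.0001 -0.    ]
 [ 0.0001 -0.2776  0.9607  0.0185]
 [ 0.      0.      0.      1.    ]]
case 0.82 [192.4, 302.1] depth [0.5117 0.0773 0.0077] onz [0.5127 0.0777 0.005 ]
seat 0.86 [199.0, 307.8] depth [0.5196 0.0841 0.0079] onz [0.513 0.082 0.036]
hinge 0.65 [206.1, 373.5] depth [0.511  0.1537 0.0493] onz [0.5114 0.1548 0.048 ]
lid_edge 0.75 [225.1, 511.6] depth [0.4929 0.2681 0.146 ] onz None
white [207  16  71  25 371] [ 0.324  -0.008   0.0166] [ 0.3119 -0.0487  0.0139] [0.3357 0.0304 0.0187]
white [230 120   8  27 150] [ 0.4466 -0.0041  0.0467] [ 0.433  -0.0076  0.044 ] [0.4584 0.0004 0.0498]
white [281 152  51  15 630] [0.4685 0.0756 0.0316] [0.4617 0.0495 0.0151] [0.4758 0.101  0.0398]
white [232 173   9 109 428] [0.5545 0.0064 0.0483] [0.4914 0.0019 0.0384] [0.6109 0.0121 0.05  ]
white [368 191   7  40  92] [0.515  0.1525 0.0493] [0.4944 0.1499 0.0482] [0.5378 0.155  0.0499]
white [280 243  46  19 708] [0.5786 0.083  0.0292] [0.5734 0.0573 0.0135] [0.5872 0.1082 0.0398]
rim 4422 [ 0.3954 -0.0077  0.044 ] [0.618 0.18  0.052] ((0.5057166814804077, 0.0911405086517334), (0.21385347843170166, 0.18887785077095032), 3.8092098236083984)
lid [-0.08    0.8574 -0.066 ] [0.5892 0.2807 0.1484]
```

View pics/w1.png

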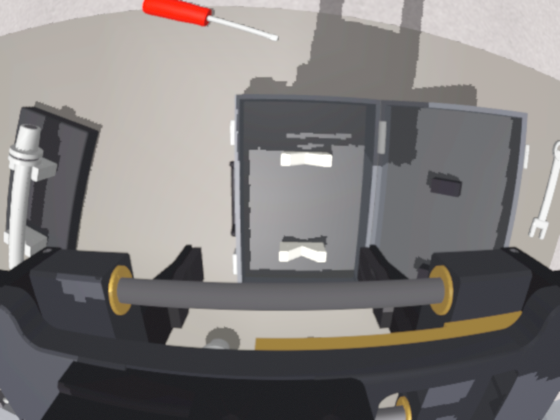

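```bash
python3 -c "
from h import *
print(togo([.55,-.28,.22],np.pi/2-.285))"
```

```text
(array([ -1.57, -33.37,   2.13]), np.float64(0.3738415096109189))
```

>>> apply_moves(
  steps="-1.6 -33.4 2 0.37 8.7;-1.6 -33.4 2 0.37 8.7;-1.6 -33.4 2 0.37 8.7;-1.6 -33.4 2 0.37 8.7;-1.6 -33.4 2 0.37 8.7;-1.6 -33.4 2 0.37 8.7;-1.6 -33.4 2 0.37 8.7;-1.6 -33.4 2 0.37 8.7",
)

```text
time: 4.45
tcp_pos: [0.5503, -0.2798, 0.3847]
ee_rot: [-0.441, -3.11, -0.001]
contact_force: [-0.5, -0.0, 0.1]
opening: 0.998
finger_force: 0.0
```

```bash
cat > d.py <<'E'
from h import *
np.set_printoptions(precision=4,suppress=True)
p,X,ok,onz,s=wrist();save(p,"w2.png");print(s["tcp_pos"],s["ee_rot"],s["q"])
for n,h in(("arbor",.069),("arbor_tip",.069),("stand",.03)):
    for r in bot.mark_of(p,n)[:1]:
        a,b=r["point"];print(n,round(r["p"],2),r["point"],X[int(a),int(b)],onz(a,b,h))
r=bot.cut_out(p,"arbor")[0];print(r["p"],r["extent"])
m=r["region"]&ok&(X[...,2]>.065)&(X[...,2]<.1);Y=X[m]
l=cv2.fitLine(Y[:,:2].astype(np.float32),cv2.DIST_HUBER,0,.01,.01).ravel();l*=np.sign(l[0])if l[0]<0 else 1
print("yaw",np.arctan(l[1]/l[0]),l)
u=l[:2]*np.sign(l[0]);t=(Y[:,:2]-l[2:])@u;w=(Y[:,:2]-l[2:])@[-u[1],u[0]]
for a in np.arange(-.13,.13,.01):
    q=abs(t-a)<.005
    if q.sum()>5: print(round(a,3),q.sum(),Y[q].mean(0)[:2],"w",w[q].min(),w[q].max(),"z",Y[q][:,2].max())
print("t range",t.min(),t.max())
E
python3 d.py
```

```text
[ 0.5503 -0.2798  0.3847] [-0.4406 -3.1101 -0.0013] [-0.5982  0.2165  1.5691  0.0006  1.3567 -1.8877]
arbor 0.71 [186.6, 270.2] [ 0.5315 -0.283   0.0815] [ 0.5344 -0.2841  0.069 ]
arbor_tip 0.89 [287.3, 268.0] [ 0.5194 -0.2737  0.289 ] [ 0.6353 -0.3168  0.069 ]
stand 0.87 [171.9, 273.4] [ 0.5191 -0.2766  0.0823] [ 0.5276 -0.2798  0.03  ]
0.96 [271.9, 182.2, 51.9, 207.3]
yaw -0.30054986 [ 0.9552 -0.296   0.5224 -0.2797]
-0.09 24 [ 0.4408 -0.2546] w -0.011792136525560944 0.011871290912612454 z 0.08438070993950963
-0.08 344 [ 0.446  -0.2563] w -0.013649013065089411 0.01296496463744945 z 0.08637189421708413
-0.07 353 [ 0.4556 -0.2592] w -0.014398915763037215 0.013070869487267045 z 0.08686612336068733
-0.06 403 [ 0.4655 -0.2616] w -0.02170726970086067 0.022334279792783646 z 0.09442397819658227
-0.05 547 [ 0.4745 -0.2649] w -0.021671715270724607 0.022394448502674632 z 0.09455018026363537
-0.04 335 [ 0.4838 -0.2672] w -0.021649447907643896 0.021488143969515247 z 0.0944705165288896
-0.03 312 [ 0.4936 -0.2709] w -0.012283371768369652 0.011324506733674836 z 0.08407261607389488
-0.02 297 [ 0.50
[... 640 characters left out ...]

0.05 258 [ 0.5702 -0.2944] w -0.0119624617064081 0.012042678197582066 z 0.08417299284358942
0.06 247 [ 0.5798 -0.2974] w -0.011978263238801344 0.011353673179271464 z 0.08365602861573401
0.07 241 [ 0.5894 -0.3004] w -0.011999775858896054 0.011572997474774789 z 0.08309560040933694
0.08 231 [ 0.5989 -0.3032] w -0.012061865548546857 0.011759357494595401 z 0.08388191786232041
0.09 228 [ 0.6082 -0.3063] w -0.01215715073069064 0.011969919146298047 z 0.08392835917394048
0.1 216 [ 0.6178 -0.3093] w -0.012268797280148711 0.0120639615316404 z 0.08412383377746646
0.11 48 [ 0.6238 -0.3126] w -0.012325628637275713 0.011287611067262487 z 0.08256478220023461
t range -0.08581204656292361 0.11042199341956543
```

View pics/w2.png

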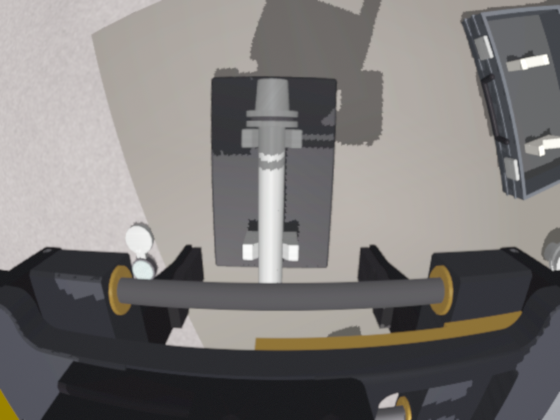

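```bash
python3 -c "
from h import *
print(togo([.5305,-.2823,.069],np.pi/2-.300))"
```

```text
(array([ 1.85, -0.76, 15.26]), np.float64(0.018873862415587306))
```

>>> apply_moves(
  steps="1.9 -0.8 5 0.02 8.7;1.9 -0.8 10 0.02 8.7;1.9 -0.8 13 0.02 8.7;1.9 -0.8 15.3 0.02 8.7;1.9 -0.8 15.3 0.02 8.7;1.9 -0.8 15.3 0.02 1;1.9 -0.8 15.3 0.02 1;1.9 -0.8 15.3 0.02 1;1.9 -0.8 15.3 0.02 1;1.9 -0.8 15.3 0.02 1;1.9 -0.8 15.3 0.02 1;1.9 -0.8 15.3 0.02 1",
)

```text
time: 6.2
tcp_pos: [0.5296, -0.2836, 0.2317]
ee_rot: [-0.474, -3.106, -0.001]
contact_force: [2.6, 9.6, 2.0]
opening: 0.286
finger_force: 5.7
```

>>> apply_moves(
  steps="0 0 0 0 1;0 0 0 0 1;0 0 0 0 1;0 0 -1 0 1;0 0 -3 0 1;0 0 -6 0 1;0 0 -10 0 1;0 0 -15 0 1;0 0 -15 0 1",
)

```text
time: 7.32
tcp_pos: [0.5307, -0.2849, 0.3885]
ee_rot: [0.473, 3.096, -0.009]
contact_force: [0.4, -1.1, -8.1]
opening: 0.264
finger_force: 29.9
```

```bash
python3 - <<'E'
from h import *
np.set_printoptions(precision=4,suppress=True)
s=bot.sense();print(s["finger_force"],s["opening"],s["moment"],s["contact_force"])
print(togo([.505,.0,.22],np.pi/2+.08))
E
```

```text
29.948429111391306 0.2642759361111357 [-0.0207 -0.0636  0.0329] [ 0.371  -1.14   -8.0697]
(array([11.14, 26.49,  0.27]), np.float64(-0.3830980312356347))
```

>>> apply_moves(
  steps="11 24.5 0 -0.38 1;11 24.5 0 -0.38 1;11 24.5 0 -0.38 1;11 24.5 0 -0.38 1;11 24.5 0 -0.38 1;11 24.5 0 -0.38 1;11 24.5 0 -0.38 1;11 24.5 0 -0.38 1;11 24.5 0 -0.38 1",
)

```text
time: 8.45
tcp_pos: [0.4978, -0.018, 0.3816]
ee_rot: [0.119, -3.139, 0.0]
contact_force: [0.3, 0.2, -7.5]
opening: 0.268
finger_force: 30.0
```

```bash
cat > e.py <<'E'
from h import *
np.set_printoptions(precision=4,suppress=True)
p,X,ok,onz,s=wrist();save(p,"w3.png");print(s["tcp_pos"],s["ee_rot"],s["q"])
R=Ro.from_rotvec(s["ee_rot"]).as_matrix();print("tool x yaw",np.arctan2(-R[1,0],-R[0,0]),"tilt",R[2])
g=s["tcp_pos"]+R[:,2]*bot.pinch_z;print("grasp",g)
for n,h in(("case",.005),("seat",.036),("hinge",.048)):
    for r in bot.mark_of(p,n)[:1]:
        a,b=r["point"];print(n,round(r["p"],2),r["point"],"depth",X[int(a),int(b)],"onz",h and onz(a,b,h))
I=p["img"].astype(int);sat=I.max(-1)-I.min(-1)
w=(I.min(-1)>140)&ok&(X[...,2]>.012)&(X[...,2]<.045)&(X[...,1]>.03)&(X[...,1]<.13)&(X[...,0]>.42)&(X[...,0]<.62)
n,l,st,ce=cv2.connectedComponentsWithStats(w.astype(np.uint8))
for i in range(1,n):
    if st[i,4]>60:
        Y=X[l==i];Z=Y[Y[:,2]>.034];print("white",st[i],Y.mean(0),np.percentile(Y,1,axis=0),np.percentile(Y,99,axis=0))
        if len(Z)>10:print("  tops",cv2.minAreaRect(Z[:,:2].astype(np.float32)))
m=ok&(abs(X[...,2]-.048)<.005)&(X[...,0]>.39)&(X[...,0]<.63)
for lo,hi in((-.03,.03),(.13,.17)):
    q=m&(X[...,1]>lo)&(X[...,1]<hi)
    Y=X[q]
    if len(Y)>30:
        f=np.polyfit(Y[:,0],Y[:,1],1);f=np.polyfit(*Y[abs(np.polyval(f,Y[:,0])-Y[:,1])<.006][:,:2].T,1)
        print("wall",f[0],"y at .51",np.polyval(f,.51),Y[:,0].min(),Y[:,0].max(),len(Y))
r=bot.cut_out(p,"arbor")
if r:
    Y=X[r[0]["region"]&ok];T=(Y-s["tcp_pos"])@R
    T=T[(T[:,2]>.12)&(T[:,2]<.19)]
    print("arbor tool x",T[:,0].min(),T[:,0].max())
    for a in np.arange(-.12,.12,.01):
        q=abs(T[:,0]-a)<.005
        if q.sum()>5: print(round(a,3),T[q][:,1].min().round(4),T[q][:,1].max().round(4),T[q][:,2].min().round(4))
E
python3 e.py
```

```text
[ 0.4978 -0.018   0.3816] [ 0.1186 -3.1391  0.0002] [-0.1946 -0.0684  1.8765 -0.0002  1.3337 -1.8409]
tool x yaw 0.07554298966439832 tilt [ 0.0003 -0.0001 -1.    ]
grasp [ 0.4977 -0.018   0.2181]
case 0.69 [220.9, 436.2] depth [0.509  0.1533 0.0506] onz [0.5227 0.1797 0.005 ]
seat 0.63 [216.1, 369.4] depth [0.5221 0.0878 0.0079] onz [0.5144 0.0794 0.036 ]
hinge 0.67 [222.7, 436.0] depth [0.5119 0.155  0.0485] onz [0.5129 0.1555 0.048 ]
white [343 165  54  17 727] [0.4682 0.0736 0.0308] [0.4614 0.0483 0.0126] [0.4768 0.1014 0.04  ]
  tops ((0.46906667947769165, 0.07513957470655441), (0.01281837746500969, 0.054960042238235474), 4.661950588226318)
wall 0.003115848408960045 y at .51 0.019445988481102707 0.40287156716669825 0.6296995355354347 133
wall 0.07341874715903496 y at .51 0.15348124575952252 0.3948072185945072 0.5630912692626198 1876
arbor tool x -0.035993477576838094 0.09362458129485572
-0.03 -0.012 0.0116 0.1486
-0.02 -0.0117 0.0119 0.1477
-0.01 -0.0089 0.0087 0.1475
-0.0 -0.0113 0.0114 0.1484
0.01 -0.0117 0.0136 0.1479
0.02 -0.0119 0.0122 0.148
0.03 -0.0117 0.0123 0.148
0.04 -0.0115 0.0122 0.1482
0.05 -0.022 0.0222 0.1368
0.06 -0.0226 0.0231 0.1371
0.07 -0.0219 0.0227 0.1375
0.08 -0.0138 0.0149 0.1459
0.09 -0.0133 0.014 0.1463
```

View pics/w3.png

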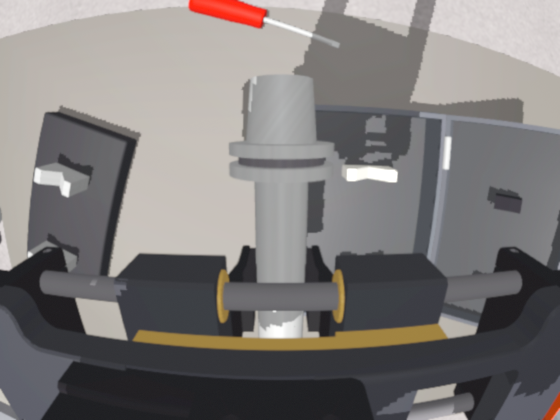

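```bash
python3 - <<'E'
from h import *
print(togo([.5086,.0782,.0352],np.pi/2+.075))
E
```

```text
(array([-1.82,  9.44, 18.3 ]), np.float64(0.0017694937510792652))
```

>>> apply_moves(
  steps="-1.8 6 0 0 1;-1.8 9.4 0 0 1;-1.8 9.4 4 0 1;-1.8 9.4 9 0 1;-1.8 9.4 13 0 1;-1.8 9.4 15.5 0 1;-1.8 9.4 15.5 0 1",
)

```text
time: 9.57
tcp_pos: [0.507, 0.0781, 0.2245]
ee_rot: [0.121, -3.134, -0.0]
contact_force: [-0.6, -0.5, -7.8]
opening: 0.267
finger_force: 30.0
```

```bash
python3 - <<'E'
from h import *
print(bot.sense()["contact_force"])
print(togo([.5086,.0782,.0352],np.pi/2+.075))
E
```

```text
[-0.58610865 -0.50226707 -7.76029081]
(array([-0.26, -0.01,  2.58]), np.float64(0.00228006383746604))
```

>>> apply_moves(
  steps="-0.2 0 1.2 0 1;-0.2 0 1.8 0 1;-0.2 0 2.1 0 1;-0.2 0 2.3 0 1;-0.2 0 2.4 0 1;-0.2 0 2.4 0 1",
)

```text
time: 10.32
tcp_pos: [0.5104, 0.0782, 0.2029]
ee_rot: [-0.121, 3.139, -0.0]
contact_force: [0.1, 0.3, -7.5]
opening: 0.266
finger_force: 30.0
```

>>> apply_moves(
  steps="0.2 0 0.2 0 1;0.2 0 0.35 0 1;0.2 0 0.45 0 1;0.2 0 0.45 0 1",
)

```text
time: 10.82
tcp_pos: [0.5084, 0.078, 0.1987]
ee_rot: [0.121, -3.139, 0.0]
contact_force: [-3.6, -0.9, 1.2]
opening: 0.261
finger_force: 30.0
```

>>> apply_moves(
  steps="0 0 0 0 2.8;0 0 0 0 3.2;0 0 0 0 4.5;0 0 0 0 5;0 0 0 0 5;0 0 0 0 5;0 0 -3 0 5;0 0 -7 0 5;0 0 -12 0 5;0 0 -17 0 5;0 0 -17 0 5",
)

```text
time: 12.2
tcp_pos: [0.5099, 0.0781, 0.3735]
ee_rot: [-0.121, 3.13, -0.001]
contact_force: [0.4, 0.6, -0.7]
opening: 0.577
finger_force: 0.0
```

```bash
cat > f.py <<'E'
from h import *
np.set_printoptions(precision=4,suppress=True)
p,X,ok,onz,s=wrist();save(p,"w4.png");print(s["tcp_pos"],s["ee_rot"],s["q"])
r=bot.cut_out(p,"arbor")[0];Y=X[r["region"]&ok];Y=Y[(Y[:,2]>.03)&(Y[:,2]<.075)]
u=np.array([np.cos(.075),np.sin(.075)]);o=np.array([.513,.0785])
t=(Y[:,:2]-o)@u;w=(Y[:,:2]-o)@[-u[1],u[0]];print("t",t.min(),t.max())
for a in np.arange(-.11,.12,.02):
    q=abs(t-a)<.01
    if q.sum()>5: print(round(a,3),"w",w[q].min(),w[q].max(),"z",Y[q][:,2].max())
for n in("lid_edge","hinge"):
    for r in bot.mark_of(p,n)[:1]:
        a,b=r["point"];print(n,r["p"],r["point"],X[int(a),int(b)])
q=bot.cut_out(p,"lid")
Y=X[q[0]["region"]&ok];Y=Y[(Y[:,2]>.05)&(Y[:,2]<.2)&(Y[:,1]>.15)];print("lid",Y.max(0),Y.min(0),np.linalg.lstsq(np.c_[Y[:,:2],np.ones(len(Y))],Y[:,2],rcond=None)[0])
c=(Y[:,:2]-o)@[-u[1],u[0]];ang=np.arctan2(Y[:,2]-.048,c-.076);print("ang pct",np.percentile(ang,[2,25,50,75,98]),"radius",np.percentile(np.hypot(Y[:,2]-.048,c-.076),98))
E
python3 f.py
```

```text
[0.5099 0.0781 0.3735] [-0.121   3.1295 -0.0006] [-0.0009 -0.0209  1.8463  0.      1.3065 -1.649 ]
t -0.09822551210078492 0.0966020370950601
-0.09 w -0.01420865483387327 0.014390816095812949 z 0.05341853652643952
-0.07 w -0.021583695249574455 0.021845942350549208 z 0.06176415807794933
-0.05 w -0.021614171259379356 0.022131926987727073 z 0.06201773038937519
-0.03 w -0.011576654490305377 0.012085577408127829 z 0.05101955442112038
-0.01 w -0.011707958400443384 0.01215044555412311 z 0.05112568085235575
0.01 w -0.011867516657795013 0.01151367930679431 z 0.05145636755390093
0.03 w -0.012033382268955768 0.011830085795577793 z 0.05104869222979325
0.05 w -0.012212563040968537 0.010949063697724661 z 0.051292608879594304
0.07 w -0.01240030015206897 0.011326477754142904 z 0.05100452980266956
0.09 w -0.012668612259128844 0.011622243965584714 z 0.050619304345216665
lid_edge 0.55 [224.9, 513.2] [0.4933 0.2694 0.1452]
hinge 0.58 [202.0, 355.5] [0.5103 0.1517 0.0498]
lid [0.5975 0.2816 0.1484] [0.3869 0.1501 0.05  ] [-0.0871  0.8049 -0.0503]
ang pct [0.1221 0.4211 0.5261 0.5688 0.7089] radius 0.1508162956964333
```

View pics/w4.png

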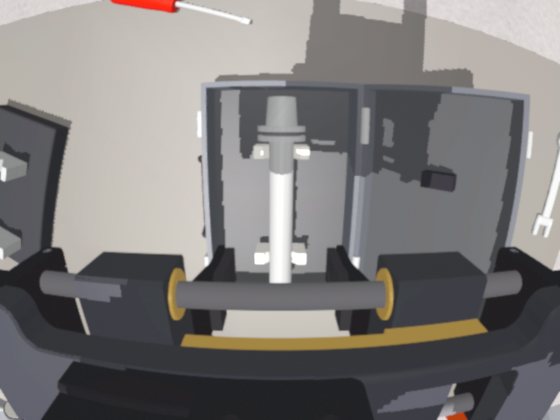

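```bash
cat >> h.py <<'E'
u_=np.array([np.cos(.075),np.sin(.075)]);v_=np.array([-u_[1],u_[0]]);o_=np.array([.515,.0786])
def tipgo(c,z,x=0.):
    return togo([*(o_+c*v_+x*u_),z+.182-bot.pinch_z],np.pi/2+.075)
def front(th,rho=.125,half=.015):
    "centre of the closed fingertips (c,z) to hold the lid at th"
    e=np.array([-np.cos(th),np.sin(th)]);n=np.array([np.sin(th),np.cos(th)]);h=np.array([.076,.048])
    if th>1.57:
        P=h+.152*e+.024*n; P[1]-=.027
    else: P=h+rho*e+.024*n
    return P[0]+half,P[1]
E
python3 - <<'E'
from h import *
print(tipgo(.25,.19),tipgo(.25,.10))
E
```

```text
(array([-0.84, 24.99, -0.56]), np.float64(0.0022423103718240966)) (array([-0.87, 24.99,  8.44]), np.float64(0.0022423103718240966))
```

>>> apply_moves(
  steps="-0.9 5 -1 0 0;-0.9 10 -1 0 0;-0.9 16 -1 0 0;-0.9 21 -1 0 0;-0.9 25 -1 0 0;-0.9 25 2 0 0;-0.9 25 5 0 0;-0.9 25 8.4 0 0;-0.9 25 8.4 0 0",
)

```text
time: 13.58
tcp_pos: [0.4961, 0.3271, 0.2793]
ee_rot: [0.121, -3.13, 0.006]
contact_force: [-0.1, 0.0, -0.5]
opening: 0.005
finger_force: 0.0
```

```bash
cat > g.py <<'E'
from h import *
import sys
s=bot.sense();print(s["contact_force"],s["tcp_pos"],s["opening"])
a,b,n=map(float,sys.argv[1:4])
for th in np.linspace(a,b,int(n)):
    c,z=front(th);print(round(th,2),round(c,4),round(z,4),tipgo(c,z)[0].round(1))
E
python3 g.py 2.45 1.6 12
python3 - <<'E'
from h import *
p=bot.read_camera("side");cv2.imwrite("pics/s5.png",cv2.resize(p["img"][120:270,170:370],(800,600),interpolation=cv2.INTER_CUBIC)[:,:,::-1])
E
```

```text
[-0.07380437  0.00308573 -0.49655863] [0.4961247  0.32712717 0.27933395] 0.005312405558522807
2.45 0.2234 0.0995 [-0.2 -2.5 -0.2]
2.37 0.2169 0.1094 [-0.2 -3.2 -1.2]
2.3 0.2097 0.1189 [-0.1 -3.9 -2.1]
2.22 0.2018 0.1278 [-0.1 -4.7 -3. ]
2.14 0.1932 0.136 [-0.1 -5.6 -3.8]
2.06 0.1841 0.1436 [-0.1 -6.5 -4.6]
1.99 0.1743 0.1504 [-0.1 -7.4 -5.3]
1.91 0.1641 0.1564 [-0.1 -8.5 -5.9]
1.83 0.1534 0.1617 [-0.1 -9.6 -6.4]
1.75 0.1424 0.1661 [ -0.1 -10.6  -6.8]
1.68 0.131 0.1696 [ -0.1 -11.8  -7.2]
1.6 0.1194 0.1722 [ -0.1 -13.   -7.4]
```

View pics/s5.png

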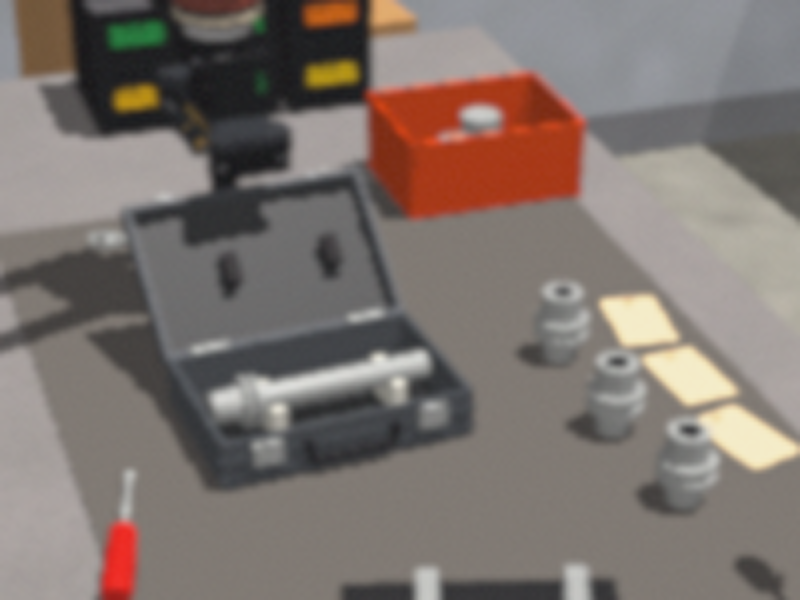

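>>> apply_moves(
  steps="-0.2 -1.5 0 0 0;-0.2 -2.5 -0.2 0 0;-0.2 -3.2 -1.2 0 0;-0.1 -3.9 -2.1 0 0;-0.1 -4.7 -3 0 0;-0.1 -5.6 -3.8 0 0;-0.1 -6.5 -4.6 0 0",
)

```text
time: 14.5
tcp_pos: [0.5041, 0.2649, 0.3333]
ee_rot: [-0.122, 3.136, 0.009]
contact_force: [-2.3, 10.0, 5.7]
opening: 0.007
finger_force: 5.1
```

```bash
cat > k.py <<'E'
from h import *
p=bot.read_camera("side");X=cloud(p);q=bot.cut_out(p,"lid")
for r in q[:1]:
    Y=X[r["region"]&(p["depth"]>0)];c=(Y[:,:2]-o_)@v_-.076;h=Y[:,2]-.048
    k=(np.hypot(c,h)>.05)&(np.hypot(c,h)<.17);print("lid",r["p"],"theta",np.pi-np.percentile(np.arctan2(h,c)[k],[10,50,90]),"zmax",np.percentile(Y[:,2],99))
E
python3 k.py; python3 g.py 2.0 1.2 12
```

```text
lid 0.91 theta [2.51272506 2.34031067 2.2106191 ] zmax 0.17345578516041105
[-1.30153094  5.86064262  4.0533406 ] [0.50443148 0.26406748 0.33378438] 0.003749024228515122
2.0 0.1761 0.1492 [ 0.4 -1.   0.2]
1.93 0.1665 0.1551 [ 0.4 -2.  -0.3]
1.85 0.1566 0.1602 [ 0.4 -3.  -0.9]
1.78 0.1463 0.1646 [ 0.4 -4.  -1.3]
1.71 0.1357 0.1682 [ 0.4 -5.1 -1.7]
1.64 0.1249 0.1711 [ 0.4 -6.1 -2. ]
1.56 0.1141 0.1732 [ 0.4 -7.2 -2.2]
1.49 0.1049 0.1745 [ 0.4 -8.1 -2.3]
1.42 0.0957 0.1752 [ 0.4 -9.1 -2.4]
1.35 0.0865 0.1752 [  0.4 -10.   -2.4]
1.27 0.0772 0.1745 [  0.4 -10.9  -2.3]
1.2 0.0681 0.1732 [  0.4 -11.8  -2.2]
```

>>> apply_moves(
  steps="0.4 -0.5 0.8 0 0;0.4 -1.2 0.8 0 0;0.4 -2 0.3 0 0;0.4 -3 -0.2 0 0;0.4 -4 -0.6 0 0;0.4 -5 -1.0 0 0;0.4 -6 -1.3 0 0;0.4 -7 -1.5 0 0",
)

```text
time: 15.6
tcp_pos: [0.5061, 0.1935, 0.3484]
ee_rot: [-0.122, 3.134, 0.003]
contact_force: [0.7, 3.6, 4.0]
opening: 0.003
finger_force: 2.3
```

```bash
python3 k.py; python3 g.py 1.6 0.8 12
```

```text
lid 0.84 theta [1.93895304 1.78526119 1.63728742] zmax 0.20186835419040172
[0.12963221 2.32810185 1.28573082] [0.50589692 0.19268158 0.34706062] 0.0052113974199201035
1.6 0.1194 0.1722 [-0.   0.5 -0.7]
1.53 0.1095 0.1739 [-0.  -0.5 -0.9]
1.45 0.1003 0.1749 [-0.  -1.4 -1. ]
1.38 0.0911 0.1753 [-0.  -2.3 -1. ]
1.31 0.0818 0.175 [-0.  -3.3 -1. ]
1.24 0.0726 0.174 [ 0.  -4.2 -0.9]
1.16 0.0635 0.1723 [ 0.  -5.1 -0.7]
1.09 0.0546 0.17 [ 0.  -6.  -0.5]
1.02 0.0458 0.167 [ 0.  -6.9 -0.2]
0.95 0.0373 0.1634 [ 0.  -7.7  0.2]
0.87 0.029 0.1592 [ 0.  -8.6  0.6]
0.8 0.0211 0.1544 [ 0.  -9.3  1.1]
```

>>> apply_moves(
  steps="0 -0.6 -0.4 0 0;0 -1.4 -0.5 0 0;0 -2.3 -0.5 0 0;0 -3.3 -0.5 0 0;0 -4.2 -0.4 0 0;0 -5.1 -0.2 0 0;0 -6 0 0 0;0 -6.9 0.3 0 0;0 -7.7 0.7 0 0",
)

```text
time: 16.82
tcp_pos: [0.5116, 0.1157, 0.3382]
ee_rot: [-0.121, 3.139, -0.001]
contact_force: [0.9, 1.3, 3.4]
opening: 0.007
finger_force: 1.6
```

```bash
python3 k.py; python3 g.py 0.95 0.15 12
```

```text
lid 0.8 theta [1.26355822 1.09807303 0.98640718] zmax 0.18537321862319764
[ 0.20041529 -0.14289683 -0.75700332] [0.51135779 0.11538414 0.33744064] 0.0050473732927197
0.95 0.0378 0.1636 [-0.1  0.1 -0.8]
0.88 0.0295 0.1595 [-0.1 -0.7 -0.4]
0.8 0.0216 0.1547 [-0.1 -1.5  0.1]
0.73 0.014 0.1494 [-0.1 -2.3  0.6]
0.66 0.0069 0.1435 [-0.1 -3.   1.2]
0.59 0.0002 0.1372 [-0.1 -3.7  1.8]
0.51 -0.0061 0.1303 [-0.1 -4.3  2.5]
0.44 -0.0118 0.123 [-0.1 -4.9  3.2]
0.37 -0.017 0.1154 [-0.1 -5.4  4. ]
0.3 -0.0216 0.1074 [-0.1 -5.8  4.8]
0.22 -0.0256 0.099 [-0.1 -6.2  5.6]
0.15 -0.029 0.0904 [-0.1 -6.6  6.5]
```

>>> apply_moves(
  steps="-0.1 -0.7 -0.1 0 0;-0.1 -1.5 0.3 0 0;-0.1 -2.3 0.8 0 0;-0.1 -3 1.4 0 0;-0.1 -3.7 2 0 0;-0.1 -4.3 2.7 0 0;-0.1 -4.9 3.4 0 0;-0.1 -5.4 4.1 0 0;-0.1 -5.8 4.9 0 0;-0.1 -6.2 5.7 0 0;-0.1 -6.6 6.5 0 0",
)

```text
time: 18.3
tcp_pos: [0.5175, 0.0506, 0.2726]
ee_rot: [-0.121, 3.139, 0.001]
contact_force: [1.1, 1.3, 0.9]
opening: 0.004
finger_force: 0.6
```

```bash
python3 k.py; python3 g.py 0.15 0 5
```

```text
lid 0.87 theta [0.50424954 0.3365255  0.20833733] zmax 0.09734101381009103
[ 0.01781659  0.72527996 -0.02974309] [0.51693761 0.05043607 0.27179341] 0.002389568780948943
0.15 -0.029 0.0904 [-0.1 -0.1 -0.1]
0.11 -0.0305 0.0859 [-0.1 -0.2  0.4]
0.08 -0.0319 0.0813 [-0.1 -0.4  0.8]
0.04 -0.033 0.0767 [-0.1 -0.5  1.3]
0.0 -0.034 0.072 [-0.1 -0.6  1.8]
```

>>> apply_moves(
  steps="0 -0.2 0.4 0 0;0 -0.4 0.8 0 0;0 -0.5 1.2 0 0;0 -0.6 1.5 0 0;0 -0.6 1.7 0 0;0 -0.6 1.7 0 0",
)

```text
time: 19.15
tcp_pos: [0.5179, 0.0447, 0.256]
ee_rot: [0.121, -3.139, 0.0]
contact_force: [0.5, 0.6, -0.1]
opening: 0.006
finger_force: 0.0
```

>>> apply_moves(
  steps="0 0 0.1 0 0;0 0 0.2 0 0;0 0 0.25 0 0;0 0 0.25 0 0",
)

```text
time: 19.65
tcp_pos: [0.518, 0.0447, 0.2545]
ee_rot: [0.122, -3.139, 0.0]
contact_force: [-3.2, -0.6, 6.1]
opening: 0.003
finger_force: 3.6
```

>>> apply_moves(
  steps="0 0 0.1 0 0;0 0 0.15 0 0;0 0 0.15 0 0",
)

```text
time: 20.02
tcp_pos: [0.5181, 0.0447, 0.2545]
ee_rot: [0.122, -3.139, 0.001]
contact_force: [-8.7, -0.9, 17.8]
opening: 0.001
finger_force: 9.1
```

```bash
cat > m.py <<'E'
from h import *
for n in("side","scene"):
    p=bot.read_camera(n);X=cloud(p)
    Y=X[(p["depth"]>0)];c=(Y[:,:2]-o_)@v_;x=(Y[:,:2]-o_)@u_
    k=(abs(c)<.09)&(abs(x)<.1)&(Y[:,2]>.06)&(Y[:,2]<.085)
    k&=~((abs(x)<.03)&(abs(c+.03)<.05))
    f=np.polyfit(c[k],Y[k,2],1);print(n,k.sum(),"slope",f[0],"z at front",np.polyval(f,-.076),"hinge",np.polyval(f,.076))
    if n=="side":cv2.imwrite("pics/s%d.png"%int(100*bot.sense()["time"]),cv2.resize(p["img"][120:270,170:370],(800,600),interpolation=cv2.INTER_CUBIC)[:,:,::-1])
E
python3 m.py; ls pics
```

```text
side 855 slope 0.0156769419820227 z at front 0.06981241349261165 hinge 0.07219530867387909
scene 1552 slope -0.02023011789736614 z at front 0.07421022962997291 hinge 0.07113525170957326
a.png
s2007.png
s5.png
scene.png
w1.png
w2.png
w3.png
w4.png
```

>>> apply_moves(
  steps="0 0 -1 0 0;0 0 -4 0 0;0 0 -9 0 0;0 0 -15 0 0;0 0 -15 0 0",
)

```text
time: 20.75
tcp_pos: [0.5195, 0.0448, 0.4085]
ee_rot: [-0.121, 3.128, -0.001]
contact_force: [-0.4, 0.2, -0.6]
opening: 0.006
finger_force: 0.0
```

```bash
python3 m.py; python3 - <<'E'
from h import *
p,X,ok,onz,s=wrist();Y=X[ok];c=(Y[:,:2]-o_)@v_;x=(Y[:,:2]-o_)@u_
k=(abs(c)<.07)&(abs(x)<.1)&(Y[:,2]>.06)&(Y[:,2]<.09)
A=np.c_[c[k],x[k],np.ones(k.sum())];print("wrist",k.sum(),np.linalg.lstsq(A,Y[k,2],rcond=None)[0],s["contact_force"])
E
ls pics
```

```text
side 1137 slope 0.018135212330127867 z at front 0.06935298721873673 hinge 0.07210953949291615
scene 1697 slope -0.017512704279599767 z at front 0.07396307844073799 hinge 0.07130114739023882
wrist 22113 [0.00035382 0.00081072 0.07356749] [-0.45554922  0.83944319 -0.30545468]
a.png
s2007.png
s2080.png
s5.png
scene.png
w1.png
w2.png
w3.png
w4.png
```

The wrist camera shows the lid level to within 0.001 rad and at its closed height, so I am handing the job in.

```bash
python3 -c "
from station import bot
print(bot.job_done())"
```

```text
the job is handed in; nothing more can be done
None
```

The arbor is seated in both saddles with its flange in the long bay, the lid is closed over it, and the job was handed in at about 21 s; the judge's verdict was not returned.

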